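# Close and stack the supply jars

## Task

The three square supply jars on the donation desk have been left with their black screw caps loose. Leaving the large jar where it stands, screw each cap clockwise fully home before its jar is lifted or has another put on it, and stack the medium jar squarely on the large one and the small jar squarely on the medium one, centred, with their sides lined up and each set down gently. Leave the column standing and do not disturb the other things on the desk.

Things in the scene. Friction and masses are not known exactly. Their poses are not given: they have to be found in the camera images.
- jar_large: largest of three white square jars with black screw caps: body 80 x 80 mm, flat sides to 64 mm, then round neck and cap; 92 mm tall, cap home. About 600 g, loose. Origin: centre of underside; z up, x and y square to the sides. A black mark on the shoulder over its +x side meets the white mark on the cap's rim when home. It is the foot of the column and stays where it stands.
- jar_medium: medium one of three white square jars with black screw caps: body 64 x 64 mm, flat sides to 52 mm, then round neck and cap; 80 mm tall, cap home. About 380 g, loose. Origin: centre of underside; z up, x and y square to the sides. A black mark on the shoulder over its +x side meets the white mark on the cap's rim when home. Goes on the large jar's cap.
- jar_small: smallest of three white square jars with black screw caps: body 50 x 50 mm, flat sides to 42 mm, then round neck and cap; 70 mm tall, cap home. About 230 g, loose. Origin: centre of underside; z up, x and y square to the sides. A black mark on the shoulder over its +x side meets the white mark on the cap's rim when home. Goes on the medium jar's cap.
- cap_large (a joint): turn (rad) of the large jar's black ribbed screw cap about the jar's axis: 0 = fully home (a stop), grows anticlockwise from above as it unscrews. 64 mm across, 20 mm tall, flat top; lower edge 72 mm, top 92 mm above the jar's underside when home; rises 1.9 mm per rad. Captive: never comes off (3 rad at most). Friction 0.02 N m: stays as left, also when the jar is lifted by it
- cap_medium (a joint): turn (rad) of the medium jar's black ribbed screw cap about the jar's axis: 0 = fully home (a stop), grows anticlockwise from above as it unscrews. 52 mm across, 20 mm tall, flat top; lower edge 60 mm, top 80 mm above the jar's underside when home; rises 1.9 mm per rad. Captive: never comes off (3 rad at most). Friction 0.02 N m: stays as left, also when the jar is lifted by it
- cap_small (a joint): turn (rad) of the small jar's black ribbed screw cap about the jar's axis: 0 = fully home (a stop), grows anticlockwise from above as it unscrews. 40 mm across, 20 mm tall, flat top; lower edge 50 mm, top 70 mm above the jar's underside when home; rises 1.9 mm per rad. Captive: never comes off (3 rad at most). Friction 0.02 N m: stays as left, also when the jar is lifted by it
- amber_bottle: bystander: round brown glass bottle, 38 mm across, 78 mm tall, loose; origin centre of underside
- swab_glass: bystander: tumbler of white cotton balls, 68 mm across the rim, about 100 mm tall, loose; origin centre of underside
- dropper_bottle: bystander: small pink dropper bottle, 27 mm across, 70 mm tall, loose; origin centre of underside
- stray_cap: bystander: orange tube cap lying on the desk, 28 mm across, 14 mm tall, loose; origin centre of underside
- pen_cup: bystander: black cup of pens, 76 mm across, pens up to 145 mm, loose; origin centre of underside
- typing_tile: bystander: white ceramic test tile, 110 x 75 x 6 mm (x, y, z), loose; origin centre of underside
There are look-alikes about, which are no part of the job. Leave any turquoise or yellow look-alike of the jar_small alone.

How it is judged:
On the way, in this order (a step that is already met when the one before it is completed fails the run):
1. the large jar's cap is screwed fully home (value of joint cap_large below 0.1 rad), for 0.2 s.
2. the medium jar, its cap home, stands squarely on the large jar and is let go (horizontal distance between jar_medium and jar_large below 0.01 m and height (world z) of jar_medium between 0.086 and 0.098 m and angle between jar_medium's own z axis and vertical below 0.06 rad and (angle between the x axis of jar_medium and the x axis of jar_large, either way round below 0.15 rad or angle between the x axis of jar_medium and the y axis of jar_large, either way round below 0.15 rad) and contact force between jar_medium and jar_large above 0.5 N and value of joint cap_medium below 0.1 rad and contact force between the fingers and jar_medium below 0.1 N), for 0.3 s.
3. the small jar, its cap home, stands squarely on the medium jar and is let go (horizontal distance between jar_small and jar_medium below 0.01 m and height (world z) of jar_small between 0.166 and 0.178 m and angle between jar_small's own z axis and vertical below 0.06 rad and (angle between the x axis of jar_small and the x axis of jar_medium, either way round below 0.15 rad or angle between the x axis of jar_small and the y axis of jar_medium, either way round below 0.15 rad) and contact force between jar_small and jar_medium above 0.5 N and value of joint cap_small below 0.1 rad and contact force between the fingers and jar_small below 0.1 N), for 0.3 s.
At the end, for the whole second after the job is handed in: All caps within 0.1 rad of home; large jar upright on the desk, within 40 mm of its start; medium on the large one's cap, small on the medium one's, each upright, centred within 10 mm on the jar below, sides within 0.15 rad of its sides (any quarter turn); all at rest and released (all of step 2 and all of step 3 and value of joint cap_large below 0.1 rad and height (world z) of jar_large below 0.006 m and angle between jar_large's own z axis and vertical below 0.06 rad and distance of jar_large from where it was at the start of the episode below 0.04 m and linear speed of each of jar_large, jar_medium, jar_small below 0.02 m/s and contact force between the fingers and jar_large below 0.1 N); the robot touches nothing.
It fails at once if a jar is lifted while its cap is still loose ((height (world z) of jar_large above 0.02 m and value of joint cap_large above 0.25 rad) or (height (world z) of jar_medium above 0.02 m and value of joint cap_medium above 0.25 rad) or (height (world z) of jar_small above 0.02 m and value of joint cap_small above 0.25 rad)).
It fails at once if a jar is put on one whose cap is still loose ((contact force between jar_medium and jar_large above 0.3 N and height (world z) of jar_medium above 0.05 m and value of joint cap_large above 0.25 rad) or (contact force between jar_small and jar_medium above 0.3 N and height (world z) of jar_small above 0.05 m and value of joint cap_medium above 0.25 rad) or (contact force between jar_small and jar_large above 0.3 N and height (world z) of jar_small above 0.05 m and value of joint cap_large above 0.25 rad)).
It fails at once if a jar is banged or pressed hard (over 35 N) onto the one below (contact force between jar_medium and jar_large above 35 N or contact force between jar_small and jar_medium above 35 N).
It fails at once if a jar is tipped over (angle between any of jar_large, jar_medium, jar_small's own z axis and vertical above 0.5 rad).
It fails at once if another thing on the desk is moved more than 30 mm or knocked over (distance of any of amber_bottle, swab_glass, dropper_bottle, stray_cap, pen_cup, typing_tile from where it was at the start of the episode above 0.03 m or angle between any of amber_bottle, swab_glass, dropper_bottle, stray_cap, pen_cup, typing_tile's own z axis and vertical above 0.5 rad).
It also fails if it takes over 72 s, if anything falls off the work surface, if the arm or the gripper's body presses on something with over 40 N, if the wrist force passes 120 N, or if a joint passes its speed limit or range.

## Robot

A 6-joint arm with a two-finger parallel gripper is mounted at the origin on the work surface. World frame = base frame: x ahead of the robot, y to its left, z up, the work surface at z = 0. Lengths are in m, angles in rad, forces in N, time in s.
With the tool pointing down it reaches from about 0.375 to 0.9 m from the base axis. Payload 3.1 kg.
Tool frame: the origin (TCP) lies midway between the tips of the shut fingers; the grasp point (between the pads) lies 19 mm behind it; x points along the fingers, z is the direction in which the jaws open and shut, and the axes are right-handed (so a half turn about x gives the same grasp; the last joint's range is limited). The gripper opens to 87 mm and grips with 3 to 60 N. Pads are 19 mm wide; open, the fingers measure 117 mm over their backs; the gripper's body (75 mm by 190 mm) begins 51 mm behind the grasp point.
Start: joints at [1.028, 0.527, 1.433, -0, 1.181, -0.178], TCP at [0.223, 0.584, 0.223] pointing down, gripper open.
Joint ranges: [-3.08, 3.08], [-0.75, 2.2], [0.22, 2.44], [-1.43, 4.57], [0, 2.65], [-2.85, 2.85]. Speed limits (rad/s): [2.79, 2.79, 3.14, 3.14, 3.14, 3.14].

## Interface

Orientations are given as a unit quaternion [x, y, z, w].
In Python, from rig import robot, optics, workorder gives the robot as it stands.
- The arm moves only by the tool arm_command, never from a script. Its argument "plan" is a list of rows, each a list of 7 numbers: the shift along the tool's x, y, z in cm, then the turn, a rotation vector about the tool's x, y, z in rad, then the finger opening in cm, from 0 to 8.7. In form: [[x, y, z, ax, ay, az, gripper], ...]. A call has 1 to 12 rows; each row shifts and turns the pose as measured when the row begins, along the tool's axes as they then stand; what a row does not reach is not made up. A row lasts 1/8 s, in which the tool goes at most 62.5 mm and 10.7 degrees, less where a joint would pass 70% of its speed; a pose out of reach is approached as far as the arm can. A call with a gripper value outside its range is refused whole. The fingers move at their own pace and stop on an object; "grip_force" is the grip in N (left out, the last holds). Time passes only in rows, so rows that do not move let the fingers close. It gives the time, the measured TCP pose, the force and the opening at its end, in the units of the state.
- robot.get_obs(): the state, without advancing time (a new reading comes with each control period).
- optics.camera(name): name is "scene" or "top"; returns (picture, depth): 420x560x3 uint8, blue, green, red; 420x560 float32, m along the optical axis (not along the pixel's ray), 0 where there is no reading.
- optics.camera_info(name): a dict with "mtx" (3x3 intrinsics, pixels), "position" and "rotation" of the camera in the world. Camera axes: x right, y down, z forward; pixel columns grow to the right and rows downward; lengths in m; the calibration is good to about 2 mm. A picture is of the moment at which its call begins. camera_info takes no time and is no camera call.
- workorder.hand_in(): hands the job in, once; it reports no verdict.
The state is a dict: "time": time; "q": joint angles; "joint_velocities": joint speeds; "joint_torque": joint torques, N m; "position": TCP position; "tool_rot": TCP orientation; "ft_force": force on the tool from outside, world axes, zero at the start; "moment": the same for the moment, N m; "grip_width": finger opening in m.
Only numpy, scipy, OpenCV 4.12 (cv2) and the standard library are available. Lean on these libraries where they do the work, as an engineer would, in place of code of your own. Each camera call takes 0.05 s, during which the arm holds its last target. There are 200 camera calls.

## Working session

There is one attempt and no reset: what is moved stays moved. The work goes in short steps, Python scripts to look and compute and a tool call to move; the robot and the scene stay as the last step left them, time stands still between calls to the robot, and variables do not carry over. Pictures are saved under pics/ and viewed, about 8 in all and at most 12, crops included, and the job is handed in when it is done.

Besides the shell and the picture viewer there is one more tool, called after "Request:" as a command line: name --pt "numbers of a row" for each row, then --argument value for the rest. arm_command: Moves the arm, as the interface text tells. Its arguments: {"type":"object","properties":{"plan":{"type":"array"},"grip_force":{"type":"number"}},"required":["plan"]}

```bash
mkdir -p pics
python3 - <<'E'
from rig import robot, optics, workorder
import cv2,numpy as np
np.set_printoptions(precision=4,suppress=True)
for n in("top","scene"):
    p,d=optics.camera(n); cv2.imwrite(f"pics/{n}0.png",p); np.save(f"{n}0.npy",d)
    print(n,optics.camera_info(n))
print(robot.get_obs())
E
```

```text
top {'mtx': array([[465.1323,   0.    , 271.3792],
       [  0.    , 465.1323, 211.8144],
       [  0.    ,   0.    ,   1.    ]]), 'position': array([0.4187, 0.0785, 1.0058]), 'rotation': array([-0.7052,  0.7075, -0.0357,  0.0307])}
scene {'mtx': array([[479.4186,   0.    , 279.5787],
       [  0.    , 479.4186, 206.4762],
       [  0.    ,   0.    ,   1.    ]]), 'position': array([1.0452, 0.453 , 0.8327]), 'rotation': array([ 0.4123,  0.8458, -0.304 , -0.1487])}
{'time': 0.1, 'q': array([ 1.0275,  0.5284,  1.4338, -0.    ,  1.1814, -0.1785]), 'joint_velocities': array([-0.0015, -0.0019, -0.0017,  0.0002,  0.0013, -0.0003]), 'joint_torque': array([  0.0001, -44.0985, -17.7149,   0.0634,   0.0533,  -0.0001]), 'position': array([0.2226, 0.5833, 0.2217]), 'tool_rot': array([-0.4013,  0.583 ,  0.4007,  0.5818]), 'ft_force': array([ 0.0799, -0.9068, -0.5147]), 'moment': array([0.0354, 0.0312, 0.0109]), 'grip_width': 0.08702332276131346}
```

View pics/top0.png

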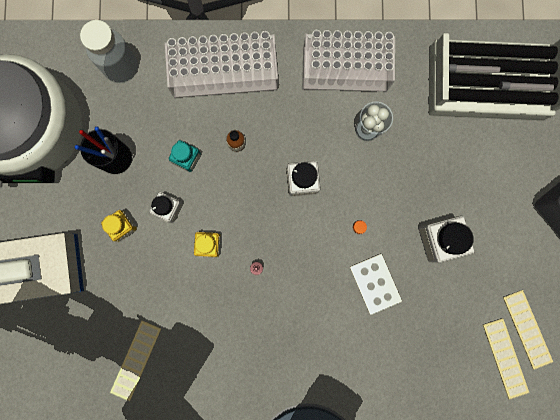

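View pics/scene0.png

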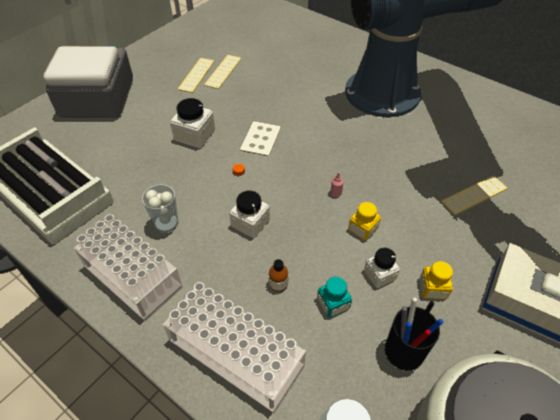

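The top view shows the large jar at about (450,239), the medium at (303,178) and the small at (165,206). Robot base is at the bottom, and image up is +x. Next: zoomed crops and measurements.

```bash
cat > h.py <<'E'
import numpy as np,cv2
from scipy.spatial.transform import Rotation as R
from rig import robot,optics,workorder
np.set_printoptions(precision=4,suppress=True)
def ray(n,px,z):
    i=optics.camera_info(n); d=np.linalg.inv(i["mtx"])@np.array([px[0],px[1],1.])
    d=R.from_quat(i["rotation"]).apply(d); c=i["position"]; return c+d*(z-c[2])/d[2]
def cloud(n,dep):
    i=optics.camera_info(n); v,u=np.mgrid[:dep.shape[0],:dep.shape[1]]
    p=np.stack([u,v,np.ones_like(u)],-1)@np.linalg.inv(i["mtx"]).T*dep[...,None]
    return R.from_quat(i["rotation"]).apply(p.reshape(-1,3)).reshape(p.shape)+i["position"]
E
python3 - <<'E'
from h import *
J={"top":[(450,239),(303,178),(165,206)],"scene":[(192,122),(250,213),(383,266)]}
rows=[]
for n in J:
    p=cv2.imread(f"pics/{n}0.png"); P=cloud(n,np.load(f"{n}0.npy")); r=[]
    for u,v in J[n]:
        c=p[v-30:v+30,u-30:u+30]; r.append(cv2.resize(c,(260,260),interpolation=cv2.INTER_CUBIC))
    rows.append(np.hstack(r))
    for (u,v),H,name in zip(J[n],(.092,.080,.070),"LMS"):
        sl=np.s_[v-30:v+30,u-30:u+30]; g=p[sl].max(2); Z=P[sl]
        near=Z[...,2]>H-.012
        m=near&(g<75); k,l,st,ce=cv2.connectedComponentsWithStats(m.astype(np.uint8))
        b=1+np.argmax(st[1:,4]); z=np.median(Z[l==b][:,2])
        top=(l==b)&(abs(Z[...,2]-z)<.004)
        cn=max(cv2.findContours(top.astype(np.uint8),0,1)[0],key=cv2.contourArea)
        (cx,cy),rad=cv2.minEnclosingCircle(cn)
        print(n,name,"z",z,"circ",cx+u-30,cy+v-30,rad,"ray",ray(n,(cx+u-30,cy+v-30),z),"mean",Z[top].mean(0))
        w=((p[sl].min(2)>150)&(Z[...,2]<H-.015)&(Z[...,2]>.02)).astype(np.uint8)
        w|=m.astype(np.uint8)
        Q=Z[(w>0)&(Z[...,2]>H-.035)][:,:2]
        # body square seen from above
        (c2,s2,a2)=cv2.minAreaRect((Q*1000).astype(np.float32)); print("   body",c2,s2,a2)
cv2.imwrite("pics/crop.png",np.vstack(rows))
E
```

```text
top L z 0.09631587184741774 circ 456.7142868041992 237.7142848968506 16.173900604248047 ray [ 0.4523 -0.2911  0.0963] mean [ 0.452  -0.2913  0.0964]
   body (419.1458435058594, -129.40444946289062) (79.3542709350586, 408.1721496582031) 11.133859634399414
top M z 0.08276161929801834 circ 304.28317070007324 174.4773464202881 12.543254852294922 ray [0.5808 0.0054 0.0828] mean [0.5809 0.0051 0.0828]
   body (512.7493286132812, 19.86676025390625) (73.92121124267578, 209.03173828125) 77.54288482666016
top S z 0.07197264065231113 circ 160.6200008392334 204.3799991607666 9.755548477172852 ray [0.5223 0.295  0.072 ] mean [0.522  0.2944 0.0721]
   body (472.87158203125, 198.92413330078125) (263.86199951171875, 46.46984100341797) 63.24296188354492
scene L z 0.09402048465538593 circ 189.39999961853027 108.0 12.757843017578125 ray [ 0.4555 -0.2822  0.094 ] mean [ 0.4522 -0.2861  0.0944]
   body (755.0126953125, 54.022979736328125) (981.7931518554688, 98.95194244384766) 48.21919631958008
scene M z 0.08072065982187582 circ 248.39130401611328 200.0 11.779821395874023 ray [0.5812 0.01   0.0807] mean [0.5813 0.0095 0.081 ]
   body (815.7421875, 207.31759643554688) (667.5925903320312, 80.30609130859375) 40.10285186767578
scene S z 0.07022188579581262 circ 385.0 256.5 10.30786418914795 ray [0.5221 0.2994 0.0702] mean [0.5221 0.2985 0.0705]
   body (776.9136962890625, 359.49365234375) (564.9234008789062, 61.40068054199219) 13.021746635437012
```

View pics/crop.png

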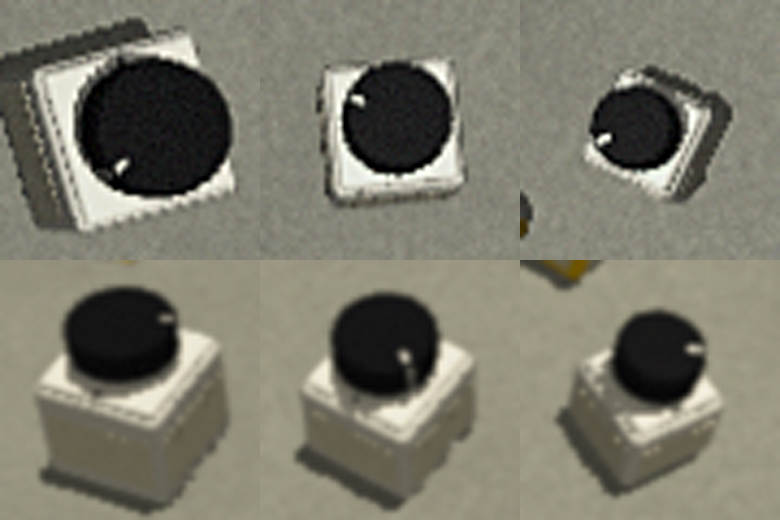

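Crops: the large jar's white mark is lower-left on the cap, and its black mark is hidden at the upper edge (about 2.1 rad loose). The medium's white mark is upper-left and the small's is left-lower, so both are also loose. Now body yaws and the tool pose.

```bash
cat >> h.py <<'E'
def bodyyaw(n,p,dep,c,zs,half):
    """minAreaRect of the shoulder/cap footprint around c; yaw in deg mod 90, centre mm"""
    P=cloud(n,dep); m=(np.hypot(P[...,0]-c[0],P[...,1]-c[1])<half*1.5)&(P[...,2]>zs-.004)
    m=cv2.morphologyEx(m.astype(np.uint8),cv2.MORPH_OPEN,np.ones((3,3)))
    Q=P[m>0]; return cv2.minAreaRect((Q[:,:2]*1000).astype(np.float32))
def pose():
    o=robot.get_obs(); r=R.from_quat(o["tool_rot"]).as_matrix()
    return o,r
def to(x,y,z=None,yaw=None):
    """print tool-frame shift in cm to world target, and turn about tool x to bring tool z to yaw (deg)"""
    o,r=pose(); d=np.array([x,y,o["position"][2] if z is None else z])-o["position"]
    cur=np.degrees(np.arctan2(r[1,2],r[0,2]))
    print("t",o["time"],"pos",o["position"],"yaw z",cur,"q",o["q"],"w",o["grip_width"],"F",o["ft_force"],"M",o["moment"])
    print("tool x",r[:,0],"shift cm",r.T@d*100, "turn ax" ,None if yaw is None else -np.radians((yaw-cur+90)%180-90))
E
python3 - <<'E'
from h import *
C={"L":((.4522,-.291),.064,.04),"M":((.581,.005),.052,.032),"S":((.522,.295),.042,.025)}
for n in("top","scene"):
    p=cv2.imread(f"pics/{n}0.png");d=np.load(f"{n}0.npy")
    P=cloud(n,d); 
    print(n,"table z",np.median(P[230:260,300:340,2]))
    for k,(c,z,h) in C.items(): print(k,bodyyaw(n,p,d,c,z,h))
to(.4522,-.2900,.20)
E
```

```text
top table z 0.0007591666735077274
L ((452.2158203125, -291.79449462890625), (79.66715240478516, 78.98046875), 15.271373748779297)
M ((581.7504272460938, 4.810920715332031), (63.410682678222656, 63.61200714111328), 5.7750043869018555)
S ((521.966064453125, 295.1900634765625), (49.4755744934082, 49.55670166015625), 64.62567901611328)
scene table z -0.0008382499071754035
L ((451.4267578125, -287.19659423828125), (80.26082611083984, 78.25419616699219), 15.687655448913574)
M ((580.6339721679688, 8.991823196411133), (60.858489990234375, 60.2400016784668), 2.511070728302002)
S ((520.9404296875, 297.9044189453125), (48.89640808105469, 46.278228759765625), 65.5804214477539)
t 0.1 pos [0.2226 0.5833 0.2217] yaw z 69.10038575878991 q [ 1.0275  0.5284  1.4338 -0.      1.1814 -0.1785] w 0.08702332276131346 F [ 0.0799 -0.9068 -0.5147] M [0.0354 0.0312 0.0109]
tool x [-0.001  -0.0017 -1.    ] shift cm [  2.2928 -52.6043 -73.3902] turn ax None
```

Request:
arm_command --pt "1 -4.8 -2 0 0 0 7" --pt "1 -4.8 -2 0 0 0 7" --pt "1 -4.8 -2 0 0 0 7" --pt "1 -4.8 -2 0 0 0 7" --pt "1 -4.8 -2 0 0 0 7" --pt "1 -4.8 -2 0 0 0 7" --pt "1 -4.8 -2 0 0 0 7" --pt "1 -4.8 -2 0 0 0 7" --pt "0 0 0 0 0 0 7" --grip_force 10

```text
time: 1.23
position: [0.5327, 0.2894, 0.1357]
tool_rot: [-0.402, 0.583, 0.402, 0.58]
ft_force: [0.3, -1.0, 0.1]
grip_width: 0.07
```

```bash
python3 -c "
from h import *
to(.5215,.2965,.053)"
```

```text
t 1.225 pos [0.5327 0.2894 0.1357] yaw z 69.30612834559547 q [ 0.3137  0.6111  1.557  -0.0004  0.9771 -0.8957] w 0.06996007477141321 F [ 0.2649 -1.0205  0.0996] M [0.0147 0.0129 0.0306]
tool x [-0.0033 -0.0014 -1.    ] shift cm [8.2727 1.274  0.2895] turn ax None
```

Request:
arm_command --pt "0.3 1.2 0.3 0 0 0 7" --pt "0 0 0 0 0 0 7" --pt "4 0 0 0 0 0 7" --pt "3.4 0 0 0 0 0 7" --pt "0.3 0 0 0 0 0 7" --pt "0 0 0 0 0 0 7"

```text
time: 1.98
position: [0.5167, 0.303, 0.0563]
tool_rot: [-0.404, 0.58, 0.405, 0.579]
ft_force: [-0.1, -0.5, 0.9]
grip_width: 0.0699
```

Run:
```python
from h import *
to(.5215,.2965,.053)
p,d=optics.camera("scene");q,e=optics.camera("top")
cv2.imwrite("pics/s1.png",np.hstack([cv2.resize(p[190:310,310:460],(600,480)),cv2.resize(q[150:270,110:160+100],(200,240))[:, :200].repeat(2,0)]))
```

```text
t 1.975 pos [0.5167 0.303  0.0563] yaw z 69.84010661721628 q [ 0.3434  0.7196  1.6215  0.0013  0.8025 -0.8764] w 0.06986646452295812 F [-0.0763 -0.4711  0.9084] M [ 0.0093  0.0218 -0.0197]
tool x [-0.0022  0.0002 -1.    ] shift cm [ 0.3281 -0.6707 -0.444 ] turn ax None
```

View pics/s1.png

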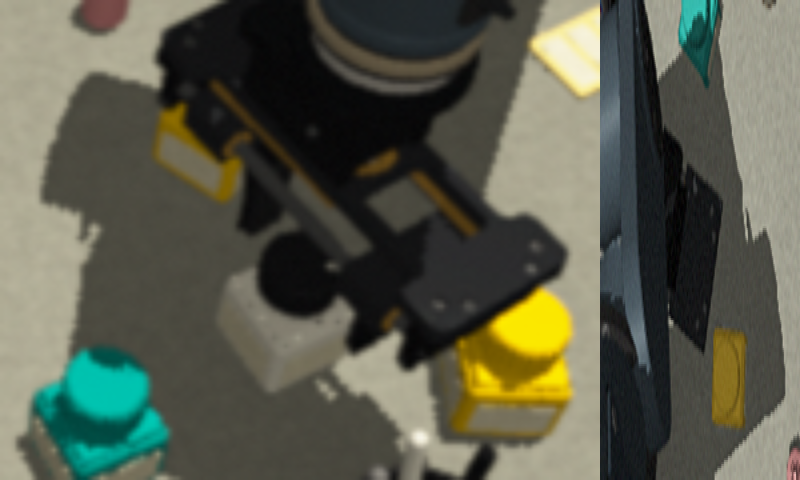

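The view shows the open fingers straddling the small cap, off-centre by a few mm, with the gripper body clear above the yellow look-alikes. I'll correct the position and then close.

Request:
arm_command --pt "0.3 -0.6 -0.4 0 0 0 7" --pt "0 0 0 0 0 0 7" --pt "0 0 0 0 0 0 3" --pt "0 0 0 0 0 0 3" --pt "0 0 0 0 0 0 3" --pt "0 0 0 0 0 0 3"

```text
time: 2.82
position: [0.5236, 0.2967, 0.0565]
tool_rot: [-0.405, 0.579, 0.404, 0.581]
ft_force: [0.6, -1.2, 0.5]
grip_width: 0.0398
```

```bash
python3 -c "
from h import *
to(.5215,.2965,.053)"
```

```text
t 2.825 pos [0.5236 0.2967 0.0565] yaw z 69.78556487661454 q [ 0.3297  0.7202  1.6187  0.0009  0.7987 -0.8889] w 0.03981077817560535 F [ 0.6233 -1.1777  0.5008] M [-0.1765 -0.0016 -0.0407]
tool x [ 0.0036  0.0019 -1.    ] shift cm [ 0.3496  0.1948 -0.0936] turn ax None
```

Request:
arm_command --pt "0 0 0 0 0 0 4.6" --pt "0.35 0 0 0 0 0 4.6" --pt "0.1 0 0 0 0 0 4.6" --pt "0 0 0 0 0 0 3" --pt "0 0 0 0 0 0 3" --pt "0.15 0 0 0 0 0 3" --pt "0.15 0 0 0 0 0 3" --grip_force 20

```text
time: 3.7
position: [0.5235, 0.2967, 0.0505]
tool_rot: [-0.405, 0.579, 0.404, 0.581]
ft_force: [-2.5, -0.8, 11.7]
grip_width: 0.0397
```

```bash
python3 -c "
from h import *
to(.5215,.2965,.053)"
```

```text
t 3.7 pos [0.5235 0.2967 0.0505] yaw z 69.80564945035496 q [ 0.3299  0.7297  1.6209  0.0007  0.7874 -0.8889] w 0.03966280272429036 F [-2.4862 -0.8008 11.7487] M [-0.2405  0.5126 -0.0051]
tool x [ 0.0032  0.0016 -1.    ] shift cm [-0.2527  0.1748 -0.0901] turn ax None
```

Request:
arm_command --pt "0.05 0 0 0.15 0 0 3" --pt "0.05 0 0 0.15 0 0 3" --pt "0.05 0 0 0.15 0 0 3"

```text
time: 4.08
position: [0.5226, 0.2958, 0.0504]
tool_rot: [-0.261, 0.657, 0.26, 0.658]
ft_force: [-1.1, -1.5, 0.4]
grip_width: 0.0393
```

```bash
python3 -c "
from h import *
to(.5215,.2965,.053)"
```

```text
t 4.075 pos [0.5226 0.2958 0.0504] yaw z 43.270306124623936 q [ 0.3296  0.7292  1.6226 -0.001   0.7878 -0.4249] w 0.039340072884570094 F [-1.1412 -1.4552  0.4399] M [-0.1255  0.1048 -0.0073]
tool x [ 0.0021 -0.0001 -1.    ] shift cm [-0.2576  0.1238 -0.0335] turn ax None
```

Request:
arm_command --pt "0.12 0 0 0.12 0 0 3" --pt "0.08 0 0 0.15 0 0 3" --pt "0.06 0 0 0.15 0 0 3"

```text
time: 4.45
position: [0.5215, 0.2951, 0.0495]
tool_rot: [-0.114, 0.698, 0.113, 0.698]
ft_force: [-1.2, -1.3, 2.8]
grip_width: 0.0395
```

```bash
python3 -c "
from h import *
to(.5215,.2965,.053)"
```

```text
t 4.45 pos [0.5215 0.2951 0.0495] yaw z 18.426943267866985 q [ 0.3294  0.7301  1.6245 -0.002   0.7873  0.0092] w 0.039507720828341836 F [-1.1729 -1.2754  2.8284] M [-0.1749  0.1791 -0.0083]
tool x [ 0.0001 -0.0015 -1.    ] shift cm [-0.3483  0.129   0.0445] turn ax None
```

Request:
arm_command --pt "0.1 0 0 0.15 0 0 3" --pt "0.08 0 0 0.15 0 0 3"

```text
time: 4.7
position: [0.5222, 0.2957, 0.0493]
tool_rot: [-0.004, 0.706, 0.004, 0.708]
ft_force: [-1.8, 0.4, 4.4]
grip_width: 0.0396
```

```bash
python3 -c "
from h import *
to(.5215,.2965,.053)"
```

```text
t 4.7 pos [0.5222 0.2957 0.0493] yaw z 0.6813748441721139 q [ 0.3297  0.7305  1.6242 -0.0016  0.7847  0.3189] w 0.039558986016793286 F [-1.7692  0.4009  4.3781] M [-0.1267  0.1766  0.1285]
tool x [ 0.0024 -0.0004 -1.    ] shift cm [-0.3681  0.0838 -0.0678] turn ax None
```

Moment Mz jumped to +0.13 N m, so the small cap is at its stop. Releasing and going to the medium jar.

Request:
arm_command --pt "0 0 0 0 0 0 8" --pt "0 0 0 0 0 0 8" --pt "-4 0 0 0 0 0 8" --pt "-4 0 0 0 0 0 8" --pt "0 -4.7 1 0 0 0 8" --pt "0 -4.7 1 0 0 0 8" --pt "0 -4.7 1 0 0 0 8" --pt "0 -4.7 1 0 0 0 8" --pt "0 -4.7 1 0 0 0 8" --pt "0 -4.6 0.8 0 0 0 8" --pt "0 0 0 0 0 0 8" --grip_force 15

```text
time: 6.08
position: [0.5903, 0.0085, 0.1303]
tool_rot: [-0.013, 0.705, 0.012, 0.709]
ft_force: [0.4, 1.2, -0.2]
grip_width: 0.0802
```

Run:
```python
from h import *
to(.581,.007,.062)
p,d=optics.camera("top"); cv2.imwrite("pics/top2.png",p); np.save("top2.npy",d)
print(bodyyaw("top",p,d,(.522,.295),.042,.025))
P=cloud("top",d)
for a,b in((184,154),(207,243),(117,225)): print(P[b-12:b+12,a-12:a+12,2].max())
print("S cap top",np.median(P[200:209,156:165,2]), "was", np.median(cloud("top",np.load("top0.npy"))[200:209,156:165,2]))
cv2.imwrite("pics/s2.png",cv2.resize(p[180:230,135:195],(720,600),interpolation=cv2.INTER_CUBIC))
```

```text
t 6.075 pos [0.5903 0.0085 0.1303] yaw z 1.999296649231262 q [-0.1747  0.598   1.6088 -0.0001  0.93   -0.2095] w 0.08024828720824206 F [ 0.3757  1.1861 -0.22  ] M [-0.0438  0.0408  0.0625]
tool x [ 0.0048 -0.0009 -1.    ] shift cm [ 6.8222 -0.1139 -0.9689] turn ax None
((524.0169067382812, 295.7741394042969), (48.47023010253906, 48.30006408691406), 45.56396484375)
1.0057810829573754
1.0057810829573754
1.0057810829573754
S cap top 0.07036359823338634 was 0.07253937231240382
```

View pics/s2.png

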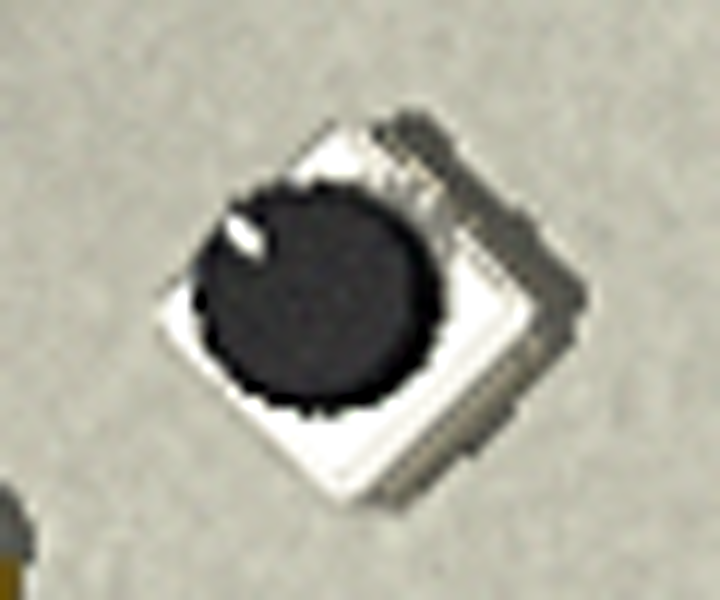

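Picture: the small cap's white mark sits over the middle of the upper-left side at about 50°, jar yaw is 45.6°, and the cap top dropped 2.2 mm, so it is home. Now the medium cap.

Request:
arm_command --pt "0 -0.1 -0.7 0 0 0 8" --pt "0 0 0 0 0 0 8" --pt "3.5 0 0 0 0 0 8" --pt "2.5 0 0 0 0 0 8" --pt "0.6 0 0 0 0 0 8" --pt "0 0 0 0 0 0 8"

```text
time: 6.88
position: [0.5806, 0.0159, 0.0635]
tool_rot: [-0.016, 0.706, 0.017, 0.708]
ft_force: [1.0, -1.0, -0.0]
grip_width: 0.0803
```

```bash
python3 -c "
from h import *
to(.581,.007,.059)"
```

```text
t 6.875 pos [0.5806 0.0159 0.0635] yaw z 2.6891135372032826 q [-0.1658  0.6903  1.6706  0.0024  0.7774 -0.2145] w 0.08034896982988066 F [ 0.9567 -1.0277 -0.0333] M [-0.0916  0.0837  0.0343]
tool x [ 0.0034  0.0012 -1.    ] shift cm [ 0.4508 -0.8921 -0.0011] turn ax None
```

Request:
arm_command --pt "0.4 -0.85 0 0 0 0 8" --pt "0 0 0 0 0 0 8" --pt "0 0 0 0 0 0 4" --pt "0 0 0 0 0 0 4" --pt "0 0 0 0 0 0 4" --pt "0.1 0 0 0 0 0 4"

```text
time: 7.62
position: [0.5809, 0.0067, 0.0611]
tool_rot: [-0.017, 0.705, 0.017, 0.708]
ft_force: [-4.3, -0.8, 7.4]
grip_width: 0.0513
```

```bash
python3 -c "
from h import *
to(.581,.007,.059)"
```

```text
t 7.625 pos [0.5809 0.0067 0.0611] yaw z 2.743422367770262 q [-0.1813  0.6941  1.672   0.0015  0.7715 -0.2302] w 0.05132170367954833 F [-4.2573 -0.8095  7.4348] M [-0.252   0.8375  0.0083]
tool x [ 0.0042  0.0003 -1.    ] shift cm [0.2144 0.028  0.0144] turn ax None
```

Request:
arm_command --pt "0.05 0 0 0.17 0 0 4" --pt "0.05 0 0 0.17 0 0 4" --pt "0.04 0 0 0.17 0 0 4" --pt "0.04 0 0 0.17 0 0 4" --pt "0.04 0 0 0.17 0 0 4" --pt "0.04 0 0 0.17 0 0 4"

```text
time: 8.38
position: [0.581, 0.007, 0.0595]
tool_rot: [0.341, 0.618, -0.339, 0.622]
ft_force: [0.3, 0.8, 0.5]
grip_width: 0.0516
```

```bash
python3 -c "
from h import *
to(.581,.007,.059)"
```

```text
t 8.375 pos [0.581  0.007  0.0595] yaw z -57.55293880350471 q [-0.1806  0.6962  1.674   0.0013  0.765   0.8229] w 0.0516380856341413 F [0.2658 0.7843 0.5104] M [-0.1267  0.206  -0.0018]
tool x [ 0.0064 -0.0002 -1.    ] shift cm [ 0.0533 -0.0025  0.001 ] turn ax None
```

Request:
arm_command --pt "0.06 0 0 0.12 0 0 4" --pt "0.04 0 0 0.12 0 0 4"

```text
time: 8.62
position: [0.583, 0.0069, 0.0593]
tool_rot: [0.416, 0.569, -0.412, 0.577]
ft_force: [0.8, -0.2, 1.7]
grip_width: 0.052
```

```bash
python3 -c "
from h import *
to(.581,.007,.059)"
```

```text
t 8.625 pos [0.583  0.0069 0.0593] yaw z -71.73591820067605 q [-0.1802  0.6971  1.6728  0.0012  0.7602  1.071 ] w 0.05196112140375903 F [ 0.8462 -0.2219  1.7064] M [-0.2805  0.0012  0.0586]
tool x [ 0.0114 -0.0013 -0.9999] shift cm [ 0.0251 -0.1906 -0.077 ] turn ax None
```

Request:
arm_command --pt "0.05 0 0 0.1 0 0 4" --pt "0.03 0 0 0.06 0 0 4"

```text
time: 8.88
position: [0.5854, 0.0064, 0.0593]
tool_rot: [0.463, 0.532, -0.457, 0.542]
ft_force: [0.2, 0.1, 1.5]
grip_width: 0.0513
```

```bash
python3 -c "
from h import *
to(.581,.007,.059)"
```

```text
t 8.875 pos [0.5854 0.0064 0.0593] yaw z -81.17110599990188 q [-0.18    0.6977  1.6709  0.0004  0.756   1.2364] w 0.05133344677022843 F [0.1853 0.0749 1.464 ] M [-0.2593  0.2491  0.0679]
tool x [ 0.0168 -0.0028 -0.9999] shift cm [ 0.0239 -0.4261 -0.128 ] turn ax None
```

Mz saturates at about 0.07 with the grip at 51 mm, so the medium cap is at its stop. Release, lift and wind the wrist back.

Request:
arm_command --pt "0 0 0 0 0 0 8.7" --pt "0 0 0 0 0 0 8.7" --pt "-3 0 0 0 0 0 8.7" --pt "-3 0 0 -0.18 0 0 8.7" --pt "-1 0 0 -0.18 0 0 8.7" --pt "0 0 0 -0.18 0 0 8.7" --pt "0 0 0 -0.18 0 0 8.7" --pt "0 0 0 -0.18 0 0 8.7" --pt "0 0 0 -0.18 0 0 8.7" --pt "0 0 0 -0.18 0 0 8.7"

```text
time: 10.12
position: [0.5845, 0.0072, 0.1304]
tool_rot: [0.038, 0.7, -0.038, 0.713]
ft_force: [0.1, 1.0, -0.3]
grip_width: 0.087
```

```bash
python3 -c "
from h import *
to(.452,-.2895,.14)"
```

```text
t 10.125 pos [0.5845 0.0072 0.1304] yaw z -6.190651049525815 q [-0.1796  0.5869  1.6344  0.002   0.9021 -0.0728] w 0.08704536628826733 F [ 0.1188  1.0383 -0.2985] M [-0.0665  0.0425  0.0171]
tool x [ 0.0182 -0.0017 -0.9998] shift cm [ -1.1532 -30.9252  -9.9531] turn ax None
```

Request:
arm_command --pt "-0.3 -5 -1.6 0 0.018 0 8.7" --pt "-0.3 -5 -1.6 0 0 0 8.7" --pt "0 -5 -1.6 0 0 0 8.7" --pt "0 -5 -1.6 0 0 0 8.7" --pt "0 -5 -1.6 0 0 0 8.7" --pt "0 -3.5 -1.2 0 0 0 8.7" --pt "0 -1.5 -0.5 0 0 0 8.7" --pt "0 0 0 0 0 0 8.7" --pt "0 0 0 0 0 0 8.7"

```text
time: 11.25
position: [0.4561, -0.2877, 0.1354]
tool_rot: [0.035, 0.704, -0.034, 0.708]
ft_force: [-0.6, 0.6, 0.0]
grip_width: 0.087
```

Run:
```python
from h import *
to(.452,-.2895,.073)
for n in("top","scene"):
    p,d=optics.camera(n)
    print(bodyyaw(n,p,d,(.583,.006),.052,.032), np.median(cloud(n,d)[200-28:200-22,300:308,2]))
    cv2.imwrite(f"pics/m3{n}.png",p)
```

```text
t 11.25 pos [ 0.4561 -0.2877  0.1354] yaw z -5.6124189718974025 q [-0.7721  0.535   1.7341  0.0047  0.869  -0.6772] w 0.08704397849434171 F [-0.6035  0.6152  0.0237] M [-0.0824  0.1035  0.0151]
tool x [ 0.005   0.0001 -1.    ] shift cm [ 6.2356 -0.2197 -0.4248] turn ax None
((587.0601806640625, 4.6139068603515625), (63.66820526123047, 63.77741622924805), 75.11000061035156) 0.08092738586073606
((585.573974609375, 8.52291488647461), (61.25675964355469, 62.05701446533203), 75.82281494140625) -0.0004324414686558975
```

Request:
arm_command --pt "0 -0.2 -0.4 0 0 0 8.7" --pt "0 0 0 0 0 0 8.7" --pt "3 0 0 0 0 0 8.7" --pt "2.2 0 0 0 0 0 8.7" --pt "0.5 0 0 0 0 0 8.7" --pt "0 0 0 0 0 0 8.7"

```text
time: 12.1
position: [0.4543, -0.2872, 0.0783]
tool_rot: [0.032, 0.704, -0.033, 0.709]
ft_force: [-0.1, 0.4, -0.9]
grip_width: 0.0869
```

```bash
python3 -c "
from h import *
to(.452,-.2895,.072)"
```

```text
t 12.1 pos [ 0.4543 -0.2872  0.0783] yaw z -5.287942006485045 q [-0.7739  0.6268  1.7777  0.0057  0.7307 -0.6859] w 0.08686575185761569 F [-0.0637  0.4021 -0.9314] M [-0.0857  0.11   -0.0069]
tool x [ 0.0073 -0.0017 -1.    ] shift cm [ 0.625  -0.2529 -0.2153] turn ax None
```

Request:
arm_command --pt "0.55 -0.2 -0.2 0 0 0 8.7" --pt "0 0 0 0 0 0 8.7" --pt "0 0 0 0 0 0 5" --pt "0 0 0 0 0 0 5" --pt "0.05 0 0 0 0 0 5"

```text
time: 12.72
position: [0.4517, -0.2895, 0.0741]
tool_rot: [0.031, 0.704, -0.033, 0.709]
ft_force: [-7.4, 0.8, 6.0]
grip_width: 0.0645
```

```bash
python3 -c "
from h import *
to(.452,-.2895,.072)"
```

```text
t 12.725 pos [ 0.4517 -0.2895  0.0741] yaw z -5.22132940280289 q [-0.7799  0.6332  1.7826  0.004   0.7188 -0.6918] w 0.06448068130000055 F [-7.3679  0.8096  6.029 ] M [ 0.0366  1.5735 -0.003 ]
tool x [ 0.0069 -0.003  -1.    ] shift cm [0.2057 0.0007 0.029 ] turn ax None
```

Request:
arm_command --pt "0.04 0 0 0.17 0 0 5" --pt "0.04 0 0 0.17 0 0 5" --pt "0.04 0 0 0.17 0 0 5" --pt "0.04 0 0 0.17 0 0 5" --pt "0.04 0 0 0.17 0 0 5" --pt "0.04 0 0 0.17 0 0 5" --pt "0.04 0 0 0.17 0 0 5" --pt "0.04 0 0 0.17 0 0 5" --pt "0.04 0 0 0.17 0 0 5" --pt "0.04 0 0 0.17 0 0 5" --pt "0.04 0 0 0.17 0 0 5"

```text
time: 14.1
position: [0.4514, -0.2909, 0.0705]
tool_rot: [0.6, 0.373, -0.598, 0.379]
ft_force: [-0.7, 0.1, 0.0]
grip_width: 0.0636
```

```bash
python3 -c "
from h import *
to(.452,-.2895,.072)"
```

```text
t 14.1 pos [ 0.4514 -0.2909  0.0705] yaw z -115.78530486795378 q [-0.7807  0.6394  1.7846  0.0003  0.708   1.2398] w 0.06362838899305401 F [-0.7127  0.1043  0.003 ] M [-0.1069  0.3756 -0.0116]
tool x [ 0.007  -0.0066 -1.    ] shift cm [-0.1542 -0.0054 -0.1497] turn ax None
```

Request:
arm_command --pt "0.03 0 0 0.15 0 0 5" --pt "0.03 0 0 0.15 0 0 5"

```text
time: 14.35
position: [0.4516, -0.2914, 0.0702]
tool_rot: [0.651, 0.276, -0.648, 0.283]
ft_force: [-0.6, -0.6, 1.9]
grip_width: 0.064
```

```bash
python3 -c "
from h import *
to(.452,-.2895,.072)"
```

```text
t 14.35 pos [ 0.4516 -0.2914  0.0702] yaw z -133.4762524102164 q [-0.7807  0.64    1.7844 -0.0007  0.7065  1.5494] w 0.06397088405805774 F [-0.5577 -0.6362  1.8913] M [-0.0653  0.3157  0.114 ]
tool x [ 0.0073 -0.0079 -0.9999] shift cm [-0.1802 -0.0969 -0.1618] turn ax None
```

Request:
arm_command --pt "0.02 0 0 0.1 0 0 5" --pt "0 0 0 0 0 0 5"

```text
time: 14.6
position: [0.4518, -0.2917, 0.0704]
tool_rot: [0.664, 0.242, -0.662, 0.25]
ft_force: [-0.7, 0.3, 1.4]
grip_width: 0.0638
```

```bash
python3 -c "
from h import *
to(.452,-.2895,.072)"
```

```text
t 14.6 pos [ 0.4518 -0.2917  0.0704] yaw z -139.29960698919837 q [-0.7807  0.6398  1.784  -0.0015  0.7061  1.6517] w 0.06375049086025855 F [-0.7035  0.2833  1.3791] M [-0.0089  0.4001  0.0318]
tool x [ 0.0076 -0.0089 -0.9999] shift cm [-0.1651 -0.1552 -0.1616] turn ax None
```

Moment spike again, so the large cap is home. Release, rise, turn towards the medium jar's body yaw (75°) and look.

Request:
arm_command --pt "0 0 0 0 0 0 8.7" --pt "0 0 0 0 0 0 8.7" --pt "-3 0 0 0 0 -0.012 8.7" --pt "-3 0 0 -0.15 0 0 8.7" --pt "0 0 0 -0.15 0 0 8.7" --pt "0 0 0 -0.15 0 0 8.7" --pt "0 0 0 -0.15 0 0 8.7" --grip_force 25

```text
time: 15.48
position: [0.4517, -0.2911, 0.1319]
tool_rot: [0.556, 0.438, -0.555, 0.437]
ft_force: [-0.0, 0.3, 0.1]
grip_width: 0.0871
```

```bash
python3 -c "
from h import *
to(.5855,.0065,.14,75.3)"
```

```text
t 15.475 pos [ 0.4517 -0.2911  0.1319] yaw z -103.51542665375065 q [-0.781   0.5399  1.7377  0.0012  0.8647  1.0249] w 0.08711679396943371 F [-0.0415  0.269   0.0819] M [-0.0127  0.1354  0.0537]
tool x [ 0.0001  0.0012 -1.    ] shift cm [ -0.7689   6.0488 -32.065 ] turn ax 0.020674705123418003
```

Request:
arm_command --pt "-0.2 0.9 -5 0.02 0 0 8.7" --pt "-0.2 0.9 -5 0 0 0 8.7" --pt "0 0.9 -5 0 0 0 8.7" --pt "0 0.9 -5 0 0 0 8.7" --pt "0 0.9 -5 0 0 0 8.7" --pt "0 0.9 -4 0 0 0 8.7" --pt "0 0.5 -2.5 0 0 0 8.7" --pt "0 0 0 0 0 0 8.7" --pt "0 0 0 0 0 0 8.7" --pt "0 0 0 0 0 0 8.7"

```text
time: 16.73
position: [0.592, 0.0052, 0.1357]
tool_rot: [0.56, 0.432, -0.559, 0.433]
ft_force: [0.3, -0.4, 0.9]
grip_width: 0.0871
```

Run:
```python
from h import *
to(.5855,.0065,.018,75.3)
r=[]
for n,(u,v) in(("top",(450,239)),("scene",(192,122))):
    p,d=optics.camera(n); P=cloud(n,d)
    print(n,bodyyaw(n,p,d,(.452,-.290),.064,.04))
    print("cap z",np.median(P[234:242,453:461,2]) if n=="top" else np.median(P[104:110,187:193,2]))
    r.append(cv2.resize(p[v-30:v+30,u-30:u+30],(390,390),interpolation=cv2.INTER_CUBIC))
cv2.imwrite("pics/l4.png",np.hstack(r))
```

```text
t 16.725 pos [0.592  0.0052 0.1357] yaw z -104.55649854594482 q [-0.1798  0.5929  1.5988 -0.0002  0.9474  1.6452] w 0.08710828527749337 F [ 0.3227 -0.4398  0.8563] M [-0.0138  0.2152  0.0434]
tool x [ 0.0024 -0.0006 -1.    ] shift cm [11.7678 -0.6888  0.0352] turn ax 0.0025045728546623175
top ((453.2723693847656, -291.6072998046875), (78.1523666381836, 79.06624603271484), 85.68497467041016)
cap z 0.09290464984974878
scene ((452.2913818359375, -286.9281921386719), (75.49372863769531, 76.51134490966797), 83.83576202392578)
cap z 0.0903888972164627
```

View pics/l4.png

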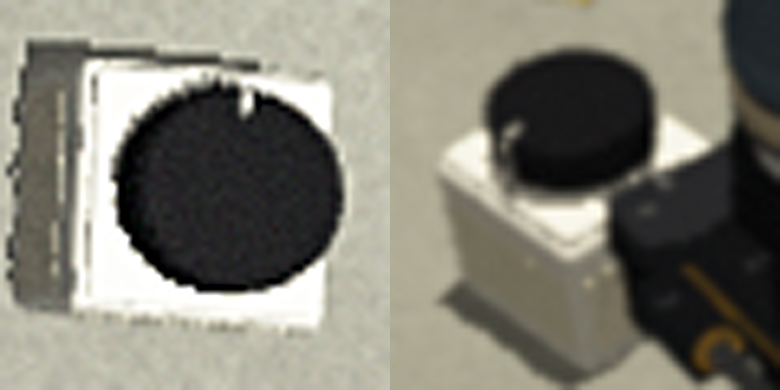

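Picture: the large cap's white mark meets the black shoulder mark and cap top is about 92 mm, so it is home; jar yaw is about 85°. Now descend over the medium jar.

Request:
arm_command --pt "0 -0.6 0 0 0 0 8.7" --pt "0 0 0 0 0 0 8.7" --pt "3 0 0 0 0 0 8.7" --pt "0 0 0 0 0 0 8.7"

```text
time: 17.32
position: [0.5857, 0.005, 0.106]
tool_rot: [0.561, 0.431, -0.559, 0.433]
ft_force: [0.6, 0.1, -0.1]
grip_width: 0.0873
```

```bash
python3 -c "
from h import *
to(.586,.0065,.019,75.3)"
```

```text
t 17.325 pos [0.5857 0.005  0.106 ] yaw z -104.72419656016633 q [-0.182   0.629   1.6358 -0.0003  0.8732  1.646 ] w 0.08732158207861063 F [ 0.5941  0.1293 -0.131 ] M [-0.0274  0.1883  0.0008]
tool x [ 0.0034 -0.0009 -1.    ] shift cm [ 8.6952 -0.0408 -0.1533] turn ax -0.00042230964255938244
```

Request:
arm_command --pt "3 0 -0.15 0 0 0 8.7" --pt "3 0 0 0 0 0 8.7" --pt "1.8 0 0 0 0 0 8.7" --pt "0.6 0 0 0 0 0 8.7" --pt "0.1 0 0 0 0 0 8.7"

```text
time: 17.95
position: [0.5918, 0.0053, 0.0238]
tool_rot: [0.563, 0.428, -0.557, 0.436]
ft_force: [-0.4, -0.1, 0.5]
grip_width: 0.0867
```

```bash
python3 -c "
from h import *
to(.586,.0065,.019,75.3)"
```

```text
t 17.95 pos [0.5918 0.0053 0.0238] yaw z -104.7307143805158 q [-0.1796  0.762   1.6636 -0.0004  0.7016  1.6486] w 0.08673075794762615 F [-0.4204 -0.1163  0.4902] M [0.0343 0.1791 0.0239]
tool x [ 0.0141 -0.0028 -0.9999] shift cm [ 0.4664 -0.6021  0.0324] turn ax -0.0005360670677111642
```

Request:
arm_command --pt "0.4 -0.6 0 0 0 -0.014 8.7" --pt "0 0 0 0 0 0 8.7"

```text
time: 18.2
position: [0.5867, 0.0068, 0.0209]
tool_rot: [0.561, 0.431, -0.559, 0.432]
ft_force: [-0.5, 0.4, -0.2]
grip_width: 0.087
```

```bash
python3 -c "
from h import *
to(.586,.0065,.019,75.3)"
```

```text
t 18.2 pos [0.5867 0.0068 0.0209] yaw z -104.72814909547799 q [-0.1793  0.7656  1.6681  0.0015  0.7059  1.6475] w 0.08696251292388119 F [-0.4548  0.3615 -0.1906] M [-0.0217  0.2002  0.021 ]
tool x [ 0.0021  0.0006 -1.    ] shift cm [ 0.1903 -0.0596  0.0452] turn ax -0.000491294397549342
```

Good. Close and check, then lift.

Request:
arm_command --pt "0 0 0 0 0 0 5.5" --pt "0 0 0 0 0 0 5.5" --pt "0 0 0 0 0 0 5.5" --pt "0 0 0 0 0 0 5.5" --pt "-0.5 0 0 0 0 0 5.5" --pt "-0.5 0 0 0 0 0 5.5" --pt "0 0 0 0 0 0 5.5" --grip_force 30

```text
time: 19.08
position: [0.586, 0.0069, 0.0313]
tool_rot: [0.56, 0.432, -0.56, 0.432]
ft_force: [-0.1, -0.1, -4.2]
grip_width: 0.0637
```

```bash
python3 -c "
from h import *
to(.4522,-.291,.18,85)"
```

```text
t 19.075 pos [0.586  0.0069 0.0313] yaw z -104.71809904066694 q [-0.1792  0.7479  1.6664  0.0013  0.7265  1.6475] w 0.06374856339736967 F [-0.0882 -0.0979 -4.1919] M [-0.028   0.1476 -0.0385]
tool x [ 0.001   0.0007 -1.    ] shift cm [-14.8988  -5.3588  32.1979] turn ax -0.16961282529454094
```

Request:
arm_command --pt "-3 0 0 0 0 0 5.5" --pt "-3.5 0 0 -0.08 0 0 5.5" --pt "-3.5 0 0 -0.09 0 0 5.5" --pt "-3 0 0 0 0 0 5.5" --pt "-0.7 0 0 0 0 0 5.5" --pt "0 0 0 0 0 0 5.5"

```text
time: 19.82
position: [0.5829, 0.0073, 0.1693]
tool_rot: [-0.519, -0.481, 0.521, -0.477]
ft_force: [0.3, 1.0, -3.9]
grip_width: 0.0639
```

```bash
python3 -c "
from h import *
to(.4522,-.291,.18,85)"
```

```text
t 19.825 pos [0.5829 0.0073 0.1693] yaw z -94.6623552526177 q [-0.1795  0.5397  1.5881  0.0011  1.0206  1.4721] w 0.06390065820693527 F [ 0.2986  0.9753 -3.8649] M [ 0.0081  0.1343 -0.0216]
tool x [-0.0065  0.0021 -1.    ] shift cm [ -1.0522 -10.6132  30.7952] turn ax 0.005893012543885378
```

Request:
arm_command --pt "0 -1.2 3.5 0 0 0 5.5" --pt "0 -1.6 4.6 0 0 0 5.5" --pt "0 -1.6 4.6 0 0 0 5.5" --pt "0 -1.6 4.6 0 0 0 5.5" --pt "0 -1.6 4.6 0 0 0 5.5" --pt "0 -1.4 4 0 0 0 5.5" --pt "0 -0.8 2.5 0 0 0 5.5" --pt "0 -0.3 1.2 0 0 0 5.5" --pt "0 0 0 0 0 0 5.5" --pt "0 0 0 0 0 0 5.5"

```text
time: 21.08
position: [0.4487, -0.282, 0.1543]
tool_rot: [-0.517, -0.491, 0.522, -0.469]
ft_force: [0.5, 0.5, -4.7]
grip_width: 0.0638
```

Run:
```python
from h import *
to(.4522,-.291,.14,85)
for n in ("top","scene"):
    p,d=optics.camera(n);cv2.imwrite(f"pics/m5{n}.png",p); np.save(f"m5{n}.npy",d)
```

```text
t 21.075 pos [ 0.4487 -0.282   0.1543] yaw z -94.57588065339853 q [-0.7687  0.5081  1.7147 -0.0072  0.9504  0.886 ] w 0.06376081537149118 F [ 0.4897  0.4873 -4.7377] M [-0.0304  0.1572  0.0238]
tool x [-0.0267  0.0177 -0.9995] shift cm [1.4001 0.4622 0.8886] turn ax 0.007402279019602463
```

Request:
arm_command --pt "0 0.4 0.7 0 -0.015 0.028 5.5" --pt "0 0 0 0 0 0 5.5" --pt "0 0 0 0 0 0 5.5"

```text
time: 21.55
position: [0.4534, -0.2882, 0.1547]
tool_rot: [0.519, 0.48, -0.518, 0.482]
ft_force: [0.1, -0.5, -3.8]
grip_width: 0.0637
```

Run:
```python
from h import *
to(.4522,-.291,.114,85)
p,d=optics.camera("scene")
cv2.imwrite("pics/m6.png",cv2.resize(p[30:180,100:300],(800,600),interpolation=cv2.INTER_CUBIC))
```

```text
t 21.55 pos [ 0.4534 -0.2882  0.1547] yaw z -94.36285094640549 q [-0.7748  0.5033  1.7227  0.0011  0.9127  0.8715] w 0.06365521994167614 F [ 0.1089 -0.4935 -3.8217] M [-0.0115  0.147   0.0158]
tool x [ 0.0027 -0.0014 -1.    ] shift cm [ 4.0681 -0.1066  0.286 ] turn ax 0.011120348811189812
```

View pics/m6.png

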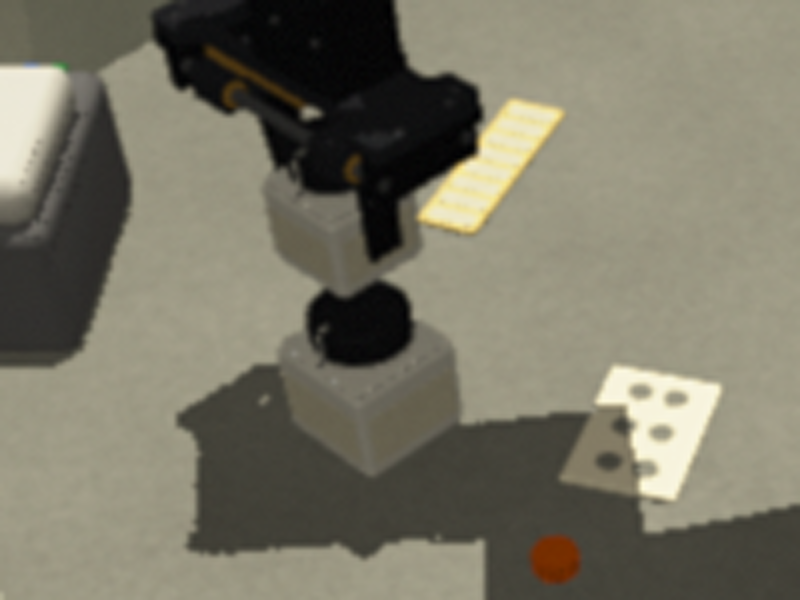

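Picture: the medium jar hangs level over the large cap with its sides parallel. Fine correction and a slow descent next.

Request:
arm_command --pt "0.8 -0.1 0.28 0.01 0 0 5.5" --pt "0.8 0 0 0 0 0 5.5" --pt "0.8 0 0 0 0 0 5.5" --pt "0.4 0 0 0 0 0 5.5" --pt "0.2 0 0 0 0 0 5.5" --pt "0 0 0 0 0 0 5.5"

```text
time: 22.35
position: [0.4519, -0.2911, 0.1219]
tool_rot: [0.522, 0.477, -0.521, 0.478]
ft_force: [0.4, -0.8, -4.5]
grip_width: 0.0641
```

Run:
```python
from h import *
to(.4522,-.291,.113,85)
```

```text
t 22.35 pos [ 0.4519 -0.2911  0.1219] yaw z -94.9926281357357 q [-0.7807  0.5554  1.7466  0.0011  0.8381  0.8765] w 0.06409130379868538 F [ 0.3694 -0.8187 -4.5459] M [-0.0289  0.1545 -0.0127]
tool x [ 0.0017 -0.0005 -1.    ] shift cm [ 0.8878  0.0267 -0.0108] turn ax 0.000128663303422395
```

Request:
arm_command --pt "0.3 0 0 0 0 0 5.5" --pt "0.3 0 0 0 0 0 5.5" --pt "0.15 0 0 0 0 0 5.5" --pt "0 0 0 0 0 0 5.5"

```text
time: 22.85
position: [0.4523, -0.2914, 0.1144]
tool_rot: [0.522, 0.477, -0.521, 0.479]
ft_force: [-0.1, -0.7, -3.8]
grip_width: 0.0633
```

Request:
arm_command --pt "0.08 0 0 0 0 0 5.5"

```text
time: 22.98
position: [0.4524, -0.2914, 0.1137]
tool_rot: [0.522, 0.477, -0.521, 0.479]
ft_force: [-0.5, 0.7, -1.9]
grip_width: 0.0638
```

Request:
arm_command --pt "0.08 0 0 0 0 0 5.5"

```text
time: 23.1
position: [0.4525, -0.2914, 0.1134]
tool_rot: [0.522, 0.477, -0.521, 0.479]
ft_force: [-1.4, 0.8, 2.7]
grip_width: 0.0637
```

Contact made (force went from -3.8 to +2.7 N). Release gently and rise.

Request:
arm_command --pt "0 0 0 0 0 0 6.6" --pt "0 0 0 0 0 0 7.5" --pt "0 0 0 0 0 0 8.7" --pt "0 0 0 0 0 0 8.7" --pt "-2 0 0 0 0 0 8.7" --pt "-3.5 0 0 0 0 0 8.7" --pt "-3.5 0 0 0 0 0 8.7" --pt "-1.5 0 0 0 0 0 8.7" --pt "0 0 0 0 0 0 8.7"

```text
time: 24.22
position: [0.4529, -0.2922, 0.2221]
tool_rot: [0.522, 0.475, -0.521, 0.48]
ft_force: [-0.1, -0.1, 0.6]
grip_width: 0.0872
```

Run:
```python
from h import *
to(.523,.2957,.20,45.5)
p,d=optics.camera("scene")
cv2.imwrite("pics/m7.png",cv2.resize(p[30:180,100:300],(800,600),interpolation=cv2.INTER_CUBIC))
```

```text
t 24.225 pos [ 0.4529 -0.2922  0.2221] yaw z -94.99757365525943 q [-0.7809  0.4098  1.6541  0.0009  1.071   0.8766] w 0.08719806979473164 F [-0.1339 -0.1377  0.609 ] M [0.0205 0.1811 0.0303]
tool x [ 0.0053 -0.0041 -1.    ] shift cm [  2.0091   1.8553 -59.1826] turn ax 0.6894474022422715
```

View pics/m7.png

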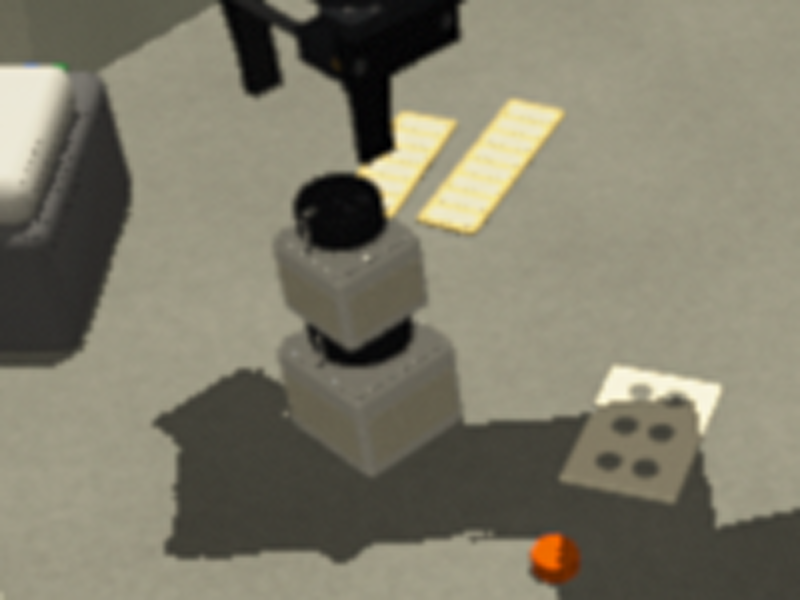

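Picture: the medium jar stands square on the large one, the gripper is clear, and the tile and stray cap are untouched. Travelling to the small jar.

Request:
arm_command --pt "0 0.2 -3.5 0 0 0 8.7" --pt "0 0.2 -5.5 0 0 0 8.7" --pt "0 0.2 -5.5 0 0 0 8.7" --pt "0 0.2 -5.5 0 0 0 8.7" --pt "0 0.2 -5.5 0 0 0 8.7" --pt "0 0.2 -5.5 0 0 0 8.7" --pt "0 0.1 -5.5 0 0 0 8.7" --pt "0 0.1 -5.5 0 0 0 8.7" --pt "0 0.1 -5.5 0 0 0 8.7" --pt "0 0.1 -5.5 0 0 0 8.7" --pt "0 0.1 -4 0 0 0 8.7" --pt "0 0 -2 0 0 0 8.7"

```text
time: 25.78
position: [0.519, 0.31, 0.205]
tool_rot: [-0.518, -0.479, 0.528, -0.473]
ft_force: [0.4, -0.3, -0.1]
grip_width: 0.0869
```

Request:
arm_command --pt "0 0 0 -0.15 0 0 8.7" --pt "2 0 0 -0.18 0 0 8.7" --pt "2 0 0 -0.18 0 0 8.7" --pt "2 0 0 -0.18 0 0 8.7" --pt "0 0 0 -0.18 0 0 8.7" --pt "0 0 0 0 0 0 8.7"

```text
time: 26.52
position: [0.5149, 0.3057, 0.1375]
tool_rot: [0.258, 0.663, -0.272, 0.648]
ft_force: [0.1, 0.2, -0.0]
grip_width: 0.0868
```

Run:
```python
from h import *
to(.523,.2957,.014,-44.5)
P=cloud("top",np.load("top0.npy"))
for a,b in((184,154),(207,243),(117,225)): 
    q=P[b-18:b+18,a-18:a+18].reshape(-1,3); h=q[q[:,2]>.05]; print(h[:,2].max(),h[:,:2].mean(0))
p,d=optics.camera("scene"); print(bodyyaw("scene",p,d,(.523,.297),.042,.025))
p,d=optics.camera("top"); print(bodyyaw("top",p,d,(.453,-.291),.140,.03),bodyyaw("top",p,d,(.453,-.291),.064,.04))
```

```text
t 26.525 pos [0.5149 0.3057 0.1375] yaw z -44.07475131342599 q [0.349  0.6091 1.5552 0.0006 1.0064 1.1178] w 0.08679846115356794 F [ 0.0989  0.16   -0.0152] M [-0.097   0.0969 -0.0005]
tool x [-0.0275 -0.0095 -0.9996] shift cm [12.328   0.1623  1.4376] turn ax 0.0074219897204978475
1.0057810829573754 [0.6291 0.254 ]
1.0057810829573754 [0.4432 0.205 ]
1.0057810829573754 [0.4822 0.3867]
((529.466796875, 296.89678955078125), (74.8355712890625, 61.759159088134766), 88.91741180419922)
((452.7331237792969, -292.24591064453125), (63.426204681396484, 64.04944610595703), 85.2406234741211) ((453.18035888671875, -290.91693115234375), (76.95311737060547, 80.22016906738281), 86.98591613769531)
```

Request:
arm_command --pt "0 0.1 1.3 0.007 -0.013 0.026 8.7" --pt "0 0 0 0 0 0 8.7" --pt "0 0 0 0 0 0 8.7"

```text
time: 27.0
position: [0.5263, 0.2965, 0.1383]
tool_rot: [0.27, 0.653, -0.268, 0.655]
ft_force: [-0.3, -1.1, -0.6]
grip_width: 0.0869
```

Run:
```python
from h import *
to(.523,.2957,.014,-44.5)
```

```text
t 27.0 pos [0.5263 0.2965 0.1383] yaw z -44.76887590063419 q [ 0.3282  0.6025  1.5667 -0.0002  0.9686  1.1097] w 0.08693504532309204 F [-0.2699 -1.0546 -0.6443] M [-0.0543  0.0984 -0.0019]
tool x [ 0.0037  0.0011 -1.    ] shift cm [12.4265 -0.3288 -0.2036] turn ax -0.004692769745331646
```

Request:
arm_command --pt "1.5 -0.3 -0.2 0 0 0 8.7" --pt "2 0 0 0 0 0 8.7" --pt "2 0 0 0 0 0 8.7" --pt "2 0 0 0 0 0 8.7" --pt "1.5 0 0 0 0 0 8.7" --pt "0.8 0 0 0 0 0 8.7" --pt "0.5 0 0 0 0 0 8.7" --pt "0 0 0 0 0 0 8.7"

```text
time: 28.0
position: [0.5206, 0.2961, 0.0286]
tool_rot: [0.27, 0.653, -0.269, 0.654]
ft_force: [0.4, -0.6, -0.7]
grip_width: 0.0871
```

Run:
```python
from h import *
to(.523,.2957,.015,-44.5)
```

```text
t 28.0 pos [0.5206 0.2961 0.0286] yaw z -44.76077579020718 q [0.3308 0.7628 1.6334 0.0002 0.7439 1.1119] w 0.08709979470424736 F [ 0.398  -0.5561 -0.7278] M [ 0.0055  0.088  -0.0003]
tool x [ 0.0014  0.0006 -1.    ] shift cm [1.3593 0.1364 0.2024] turn ax -0.00455139614860522
```

Request:
arm_command --pt "0.7 0.12 0.2 0 0 0 8.7" --pt "0.5 0 0 0 0 0 8.7" --pt "0 0 0 0 0 0 7" --pt "0 0 0 0 0 0 4" --pt "0 0 0 0 0 0 4" --pt "0 0 0 0 0 0 4" --pt "0 0 0 0 0 0 4" --grip_force 25

```text
time: 28.88
position: [0.524, 0.2962, 0.0174]
tool_rot: [0.271, 0.653, -0.268, 0.655]
ft_force: [0.2, -0.0, -1.9]
grip_width: 0.0499
```

Run:
```python
from h import *
to(.523,.2957,.015,-44.5)
```

```text
t 28.875 pos [0.524  0.2962 0.0174] yaw z -44.777589046869025 q [0.3287 0.7826 1.6307 0.0008 0.7237 1.1096] w 0.04992667278997921 F [ 0.2028 -0.0081 -1.942 ] M [ 0.0037  0.1537 -0.0098]
tool x [ 0.0042  0.002  -1.    ] shift cm [ 0.241  -0.106  -0.0398] turn ax -0.004844842835337342
```

Request:
arm_command --pt "-0.6 0 0 0 0 0 4" --pt "-1.5 0 0 0 0 0 4" --pt "-2.5 0 0 0 0 0 4" --pt "-3 0 0 -0.1 0 0 4" --pt "-3 0 0 -0.12 0 0 4" --pt "-3 0 0 -0.12 0 0 4" --pt "-3 0 0 -0.12 0 0 4" --pt "-2.5 0 0 -0.12 0 0 4" --pt "-1.5 0 0 -0.12 0 0 4" --pt "0 0 0 0 0 0 4" --pt "0 0 0 0 0 0 4"

```text
time: 30.25
position: [0.5209, 0.2943, 0.2367]
tool_rot: [0.022, 0.705, -0.021, 0.709]
ft_force: [-1.0, -0.4, -3.2]
grip_width: 0.0499
```

Run:
```python
from h import *
to(.4525,-.2915,.225,-4.8)
```

```text
t 30.25 pos [0.5209 0.2943 0.2367] yaw z -3.5169893233128118 q [ 0.328   0.4732  1.4908 -0.0007  1.1715  0.3897] w 0.04985236455755222 F [-0.9668 -0.3937 -3.162 ] M [-0.1459  0.0809  0.0469]
tool x [ 0.006   0.0014 -1.    ] shift cm [  1.0456 -58.893   -3.239 ] turn ax 0.02239276064643181
```

Request:
arm_command --pt "-0.1 -3 -0.2 0 0 0 4" --pt "-0.1 -5 -0.3 0 0 0 4" --pt "-0.1 -5.3 -0.3 0 0 0 4" --pt "-0.1 -5.3 -0.3 0 0 0 4" --pt "-0.1 -5.3 -0.3 0 0 0 4" --pt "-0.1 -5.3 -0.3 0 0 0 4" --pt "-0.1 -5.3 -0.3 0 0 0 4" --pt "-0.1 -5.3 -0.3 0 0 0 4" --pt "-0.1 -5.3 -0.3 0 0 0 4" --pt "-0.1 -5 -0.2 0 0 0 4" --pt "-0.1 -4 -0.2 0 0 0 4" --pt "0 -2 -0.1 0 0 0 4"

```text
time: 31.75
position: [0.4451, -0.2779, 0.2371]
tool_rot: [0.029, 0.709, -0.025, 0.704]
ft_force: [0.0, 0.1, -3.4]
grip_width: 0.0498
```

Request:
arm_command --pt "0 0 0 0 0 0 4" --pt "0 0 0 0 0 0 4" --pt "0 0 0 0 0 0 4"

```text
time: 32.12
position: [0.4445, -0.2747, 0.2358]
tool_rot: [0.031, 0.71, -0.023, 0.703]
ft_force: [0.3, -0.1, -2.1]
grip_width: 0.0499
```

Run:
```python
from h import *
to(.4525,-.2915,.225,-4.8)
```

```text
t 32.125 pos [ 0.4445 -0.2747  0.2358] yaw z -4.377581382036944 q [-0.7681  0.3793  1.6618  0.0007  1.1156 -0.692 ] w 0.04989351711905534 F [ 0.2628 -0.1479 -2.1178] M [-0.1266  0.0395 -0.0047]
tool x [-0.0104  0.011  -0.9999] shift cm [ 1.0482 -1.6207  0.9411] turn ax 0.007372595705179471
```

Request:
arm_command --pt "0 -1.5 0.85 0.007 -0.011 -0.01 4" --pt "0 0 0 0 0 0 4" --pt "0 0 0 0 0 0 4" --pt "0 0 0 0 0 0 4"

```text
time: 32.62
position: [0.4531, -0.2893, 0.2358]
tool_rot: [0.028, 0.706, -0.029, 0.707]
ft_force: [0.2, -0.2, -1.4]
grip_width: 0.0502
```

Run:
```python
from h import *
to(.4525,-.2915,.20,-4.8)
p,d=optics.camera("scene")
cv2.imwrite("pics/s8.png",cv2.resize(p[10:160,100:300],(800,600),interpolation=cv2.INTER_CUBIC))
```

```text
t 32.625 pos [ 0.4531 -0.2893  0.2358] yaw z -4.633634422744278 q [-0.7763  0.3933  1.6374  0.0003  1.1102 -0.6956] w 0.05022514405832963 F [ 0.2333 -0.2155 -1.4255] M [-0.0555  0.0402 -0.037 ]
tool x [ 0.0007 -0.0004 -1.    ] shift cm [ 3.5755 -0.2273 -0.0415] turn ax 0.0029036270850932673
```

View pics/s8.png

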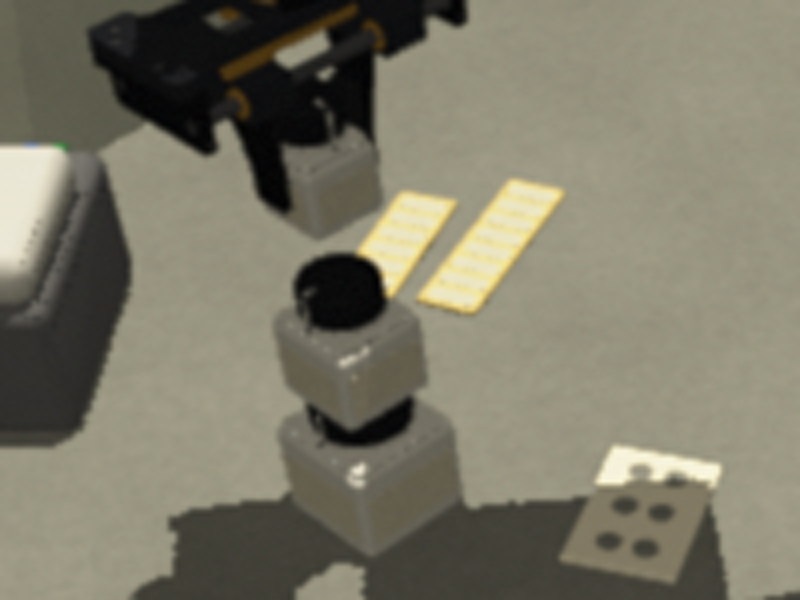

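Run:
```python
from h import *
u=np.array([.764,.645])
print("S",ray("scene",(179.5,70),.2184)[:2]-.0354*u)
print("M",ray("scene",(187.5,117.3),.092)[:2]-.0453*u)
print("L",ray("scene",(193,149),.0)[:2]-.0566*u)
```

```text
S [ 0.4489 -0.2897]
M [ 0.4466 -0.2926]
L [ 0.446  -0.2916]
```

Picture: the small jar hangs level over the column. Corner rays put it within about 2 mm of the held-centre assumption. Fine shift and slow descent.

Request:
arm_command --pt "0.8 -0.22 -0.03 0 0 0 4" --pt "0.8 0 0 0 0 0 4" --pt "0.8 0 0 0 0 0 4" --pt "0.6 0 0 0 0 0 4" --pt "0.3 0 0 0 0 0 4" --pt "0 0 0 0 0 0 4"

```text
time: 33.42
position: [0.4519, -0.2911, 0.1996]
tool_rot: [0.029, 0.707, -0.028, 0.706]
ft_force: [0.4, -0.0, -1.7]
grip_width: 0.0501
```

Run:
```python
from h import *
to(.4525,-.2915,.1894,-4.8)
```

```text
t 33.425 pos [ 0.4519 -0.2911  0.1996] yaw z -4.655460193086977 q [-0.7804  0.4409  1.676   0.0004  1.0262 -0.6993] w 0.05011417595805809 F [ 0.4    -0.0044 -1.7473] M [-0.1165  0.0517 -0.0214]
tool x [-0.0009  0.0013 -1.    ] shift cm [ 1.0163 -0.0387  0.0651] turn ax 0.002522695530828997
```

Request:
arm_command --pt "0.3 0 0.05 0 0 0 4" --pt "0.3 0 0 0 0 0 4" --pt "0.15 0 0 0 0 0 4" --pt "0.1 0 0 0 0 0 4" --pt "0 0 0 0 0 0 4"

```text
time: 34.05
position: [0.4529, -0.2915, 0.1912]
tool_rot: [0.029, 0.706, -0.029, 0.707]
ft_force: [0.9, 0.0, -2.0]
grip_width: 0.0495
```

Request:
arm_command --pt "0.08 0 0 0 0 0 4"

```text
time: 34.17
position: [0.4529, -0.2915, 0.1904]
tool_rot: [0.029, 0.706, -0.029, 0.707]
ft_force: [0.3, 0.2, -1.3]
grip_width: 0.0497
```

Request:
arm_command --pt "0.08 0 0 0 0 0 4"

```text
time: 34.3
position: [0.453, -0.2915, 0.1896]
tool_rot: [0.029, 0.706, -0.029, 0.707]
ft_force: [0.3, 0.5, -2.5]
grip_width: 0.0499
```

Request:
arm_command --pt "0.06 0 0 0 0 0 4"

```text
time: 34.42
position: [0.453, -0.2916, 0.189]
tool_rot: [0.029, 0.706, -0.029, 0.707]
ft_force: [0.8, 0.8, -1.6]
grip_width: 0.0494
```

Request:
arm_command --pt "0.04 0 0 0 0 0 4"

```text
time: 34.55
position: [0.453, -0.2916, 0.1888]
tool_rot: [0.029, 0.706, -0.029, 0.707]
ft_force: [-0.7, -0.3, -0.9]
grip_width: 0.0497
```

Request:
arm_command --pt "0.05 0 0 0 0 0 4"

```text
time: 34.67
position: [0.4531, -0.2916, 0.1886]
tool_rot: [0.029, 0.706, -0.029, 0.707]
ft_force: [-0.1, 1.0, 1.4]
grip_width: 0.0498
```

Request:
arm_command --pt "0.05 0 0 0 0 0 4"

```text
time: 34.8
position: [0.4531, -0.2916, 0.1885]
tool_rot: [0.028, 0.706, -0.029, 0.707]
ft_force: [-1.5, 0.6, 2.0]
grip_width: 0.0499
```

Contact. Release, rise.

Request:
arm_command --pt "0 0 0 0 0 0 5.3" --pt "0 0 0 0 0 0 6.5" --pt "0 0 0 0 0 0 8.7" --pt "0 0 0 0 0 0 8.7" --pt "-2 0 0 0 0 0 8.7" --pt "-3.5 0 0 0 0 0 8.7" --pt "-3.5 0 0 0 0 0 8.7" --pt "-1.5 0 0 0 0 0 8.7" --pt "0 0 0 0 0 0 8.7" --pt "0 2 -2 0 0 0 8.7" --pt "0 0 0 0 0 0 8.7"

```text
time: 36.17
position: [0.4341, -0.2697, 0.2945]
tool_rot: [0.029, 0.706, -0.029, 0.707]
ft_force: [0.4, -0.4, 0.7]
grip_width: 0.0867
```

Run:
```python
from h import *
to(.4525,-.2915,.1894,-4.8)
p,d=optics.camera("scene"); q,e=optics.camera("top")
for z,h in((.140+.074,.025),(.140,.032),(.064,.04)): print(bodyyaw("scene",p,d,(.4525,-.289),z,h))
P=cloud("scene",d); m=(abs(P[...,0]-.4525)<.02)&(abs(P[...,1]+.289)<.02)&(P[...,2]<.26); print("top z",np.percentile(P[m][:,2],[90,97]))
cv2.imwrite("pics/end.png",np.hstack([cv2.resize(p[10:160,100:240],(420,450)),cv2.resize(q,(360,450))]))
```

```text
t 36.175 pos [ 0.4341 -0.2697  0.2945] yaw z -4.668511090359516 q [-0.7751  0.2887  1.6213  0.0003  1.2315 -0.6937] w 0.08674391080531804 F [ 0.4032 -0.3504  0.7428] M [-0.0843  0.0222  0.0318]
tool x [ 0.0003  0.0001 -1.    ] shift cm [10.5065 -2.0208  2.0064] turn ax 0.0022949144030837104
((455.35223388671875, -285.1160583496094), (46.85102462768555, 53.58131790161133), 67.02235412597656)
((456.13555908203125, -288.1590576171875), (63.64363479614258, 68.75934600830078), 85.37145233154297)
((454.2513427734375, -281.57427978515625), (90.58683013916016, 78.7060317993164), 85.5826187133789)
top z [0.2405 0.2414]
```

View pics/end.png

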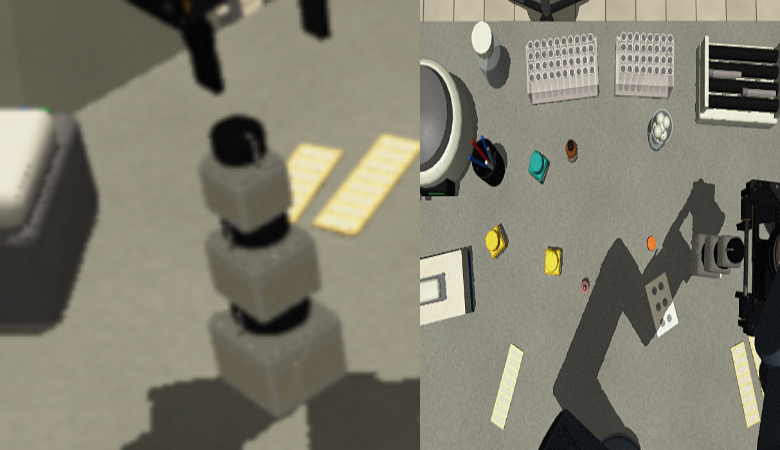

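The column is standing straight and the bystanders are in place. The scene-view yaw estimate for the small jar (67°) disagrees, so I'll check it from the top camera and step the arm further away first.

Request:
arm_command --pt "-1 3 -2 0 0 0 8.7" --pt "-1 4 -2 0 0 0 8.7" --pt "-1 4 -2 0 0 0 8.7" --pt "0 3 0 0 0 0 8.7" --pt "0 0 0 0 0 0 8.7"

```text
time: 36.9
position: [0.3894, -0.1279, 0.3233]
tool_rot: [0.029, 0.705, -0.031, 0.708]
ft_force: [-0.5, -0.6, 0.4]
grip_width: 0.0867
```

Run:
```python
from h import *
r=[]
for n in("top","scene"):
    q,e=optics.camera(n); P=cloud(n,e)
    for z,h in((.214,.025),(.144,.032),(.064,.04)):
        m=(np.hypot(P[...,0]-.4525,P[...,1]+.291)<h*1.5)&(P[...,2]>z-.006)&(P[...,2]<.25)
        m&=(abs(P[...,2]-z)<.006)
        Q=P[m]; print(n,z,len(Q),cv2.minAreaRect((Q[:,:2]*1000).astype(np.float32)))
    c=q[195:275,420:520] if n=="top" else q[30:90,140:215]
    r.append(cv2.resize(c,(400,400),interpolation=cv2.INTER_CUBIC))
cv2.imwrite("pics/end2.png",np.hstack(r))
```

```text
top 0.214 17 ((477.971923828125, -274.9737854003906), (5.229893684387207, 15.357797622680664), 34.14175033569336)
top 0.144 12 ((438.07415771484375, -260.1933288574219), (2.9038655757904053, 9.290020942687988), 89.40323638916016)
top 0.064 123 ((431.51055908203125, -260.3066711425781), (19.689306259155273, 30.95613670349121), 81.94723510742188)
scene 0.214 192 ((452.8028869628906, -289.3629150390625), (50.33906936645508, 50.0901985168457), 85.06423950195312)
scene 0.144 257 ((452.2492370605469, -288.3706970214844), (62.57365417480469, 60.99995422363281), 82.81629943847656)
scene 0.064 342 ((451.7461242675781, -288.02203369140625), (79.79296112060547, 79.10916137695312), 83.52909851074219)
```

View pics/end2.png

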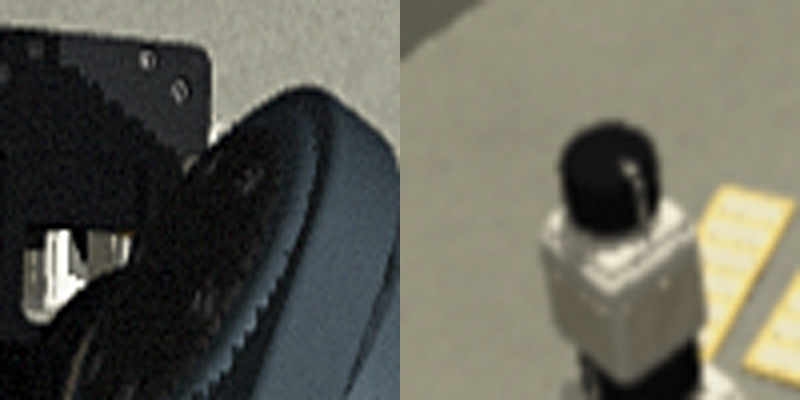

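The scene view shows the small jar square on the column with its cap mark over its marked side. All three centres lie within 1.5 mm and the yaws are 85°, 83° and 83.5°. Handing in.

```bash
python3 -c "
from rig import robot,workorder
print(robot.get_obs()['ft_force']); print(workorder.hand_in())"
```

```text
[ 0.9683499  -0.58321098  0.28426959]
the job is handed in; nothing more can be done
None
```

I screwed all three caps clockwise to their stops and stacked the medium jar on the large one and the small jar on the medium. Both were set down with under 3 N of upward force at the wrist. The job is handed in with the column standing and the arm clear. The run took about 37 s of the 72 s allowed, and hand-in gives no verdict.

**Last checks:**
- **Centring:** the scene camera puts the three jar centres within 1.5 mm of each other.
- **Sides:** yaws are about 85°, 83° and 83.5°, well inside the 0.15 rad limit.
- **Height:** the column top is at about 0.242 m, as it should be with all caps home.
- **Caps:** each turn ended in a torque rise at the stop. On the large jar the white mark met the black shoulder mark, and the cap tops measured home on the large and medium jars. The small cap's mark read about 4° off its jar's yaw, which I put down to viewing angle, still inside 0.1 rad.
- **Other things on the desk:** they looked undisturbed in the last full view, but I did not measure their positions.

**Checks that disagreed or failed:**
- The two cameras differ by about 4 mm in y. The gripper's own readings agreed with the top camera to within about 2 mm, so I mostly followed those.
- One earlier scene estimate gave the small jar's yaw as 67°. Remeasuring only the shoulder gave 85°.
- The top camera could not confirm the end state because the arm blocked its view of the column.

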